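Tap jammed stir bars out of a clamped bottle

TASK

Three red stir bars are jammed in the neck of the glass bottle that hangs mouth-down in the springy clamp of the stand. Stand the steel tray flat on the deck beneath the bottle's mouth, then take the soft mallet by its orange grip and free the bars with light, brisk taps of its head from above on the upper side of the bottle's body, until all three lie in the tray. Leave the tray under the mouth, lay the mallet back flat on its blue mat, and keep the gripper and arm off the bottle and stand and all the other things where they are.

Things in the scene. Friction and masses are not known exactly. Their poses are not given: they have to be found in the camera images.
- stand: Support stand, fixed. Grey base plate 16 mm high, from x = -110 to +90 and y = -65 to +65 mm about the origin (on the deck). A 12 mm rod, 434 mm high, at x = +60 has a boss at height 165 that carries clamp and bottle. Seen from above the mouth faces the stand's -x: it lies at x = -190, y = 0, height 100 mm.
- bottle (a joint): Nod of bottle and clamp about a level axis through the boss, rad; 0 at rest, + = mouth lower. Springy (10 N on its top gives 20 mm there), rings at 7 Hz, settles in 1 s; stiff sideways. Slow pushing does not free the bars; each brisk tap (0.1 to 0.4 m/s down, 5 to 15 mm past first touch, straight up again) lets them slip some mm: 3 to 15 taps in all. A blow over 40 N cracks the glass.
- mouth (a point): Centre of the open mouth of the clear glass bottle; axes as the stand's. The bottle, 157 mm long, runs from here towards +x and up, 25 degrees from level: neck 40 mm long (outside 32, bore 26), shoulder 25, body 92 long and 64 in diameter, its last 40 mm in the clamp's jaws. Lowest edge of the mouth 83 mm above the deck. Bars land within about 50 mm in front of (-x) the mouth.
- belly_top (a point): Place to tap: on the glass, on the highest line of the bottle's body, 95 mm up the axis from the mouth, about 169 mm above the deck. The glass slopes down towards the mouth (-x) by 25 degrees; across (y) it is rounded, radius 32 mm.
- bar1_center (a point): Centre of a red rubber-coated octagonal stir bar, 10 mm thick, 45 mm long (along its x axis), 11 g. It starts lying along the neck, its centre about 30 mm inside the mouth; the three are bunched together.
- bar2_center (a point): Centre of the second bar, same size.
- bar3_center (a point): Centre of the third bar, same size, lying on top of the two others.
- tray_center (a point): Centre (half-way up) of the loose open steel tray: 165 mm long (x), 60 mm wide (y), 35 mm high, walls and floor 3 mm, 140 g, the same both ways round. It starts empty on the deck at one side. It can be gripped across its width; near one end if the other end is to go beneath something.
- mat: Thin blue mat fixed on the deck, 250 (x) x 110 (y) x 3 mm, origin at the centre of its underside. The mallet starts on it, lying along the mat's x, and belongs there; tray and mat may have changed sides.
- mallet_grip (a point): Middle (half-way up) of the mallet's orange grip: 110 mm long (x, +-55 mm about this point), 26 mm wide (y), 34 mm high. The mallet, about 160 g, lies flat, underside 18 mm below this point; +x points to the head; it balances about 75 mm ahead of this point, on the thin shaft (13 mm wide) that joins grip and head.
- mallet_head (a point): Centre of the mallet's soft black rubber head, 110 mm ahead of the middle of the grip: an upright barrel 34 mm in diameter and 36 mm high, with flat faces at the top and underneath (the lower face strikes).
- cylinder: Bystander, loose: tall clear measuring cylinder, 280 mm high, tube 36 mm, blue foot 80 mm in diameter; origin under its centre. It stands at one side of the stand.
- jar: Bystander, loose: squat jar, 54 mm in diameter, 62 mm high; origin under its centre. At the other side of the stand.
- amber: Bystander, loose: amber bottle, 64 mm in diameter, 145 mm high; origin under its centre.
- beaker: Bystander, loose: glass beaker, 68 mm in diameter, 85 mm high; origin under its centre.
- vial1: Bystander, loose: small glass vial, 24 mm in diameter, 46 mm high, white cap; origin under its centre.
- vial2: Bystander, loose: the same with a red cap.

How it is judged:
By the outcome, as a careful person would: the job done as asked, in the order asked, and still so for the second after the job is handed in, with the robot touching nothing.
It also fails if it takes over 69 s, if anything falls off the work surface, if the arm or the gripper's body presses on something with over 40 N, if the wrist force passes 120 N, or if a joint passes its speed limit or range.

ROBOT

A 6-joint arm with a two-finger parallel gripper is mounted at the origin on the work surface. World frame = base frame: x ahead of the robot, y to its left, z up, the work surface at z = 0. Lengths are in m, angles in rad, forces in N, time in s.
With the tool pointing down it reaches from about 0.425 to 0.95 m from the base axis. Payload 3.5 kg.
Tool frame: the origin (TCP) lies at the centre of the arm's flange, where the gripper is bolted on; the fingertips stand 173 mm ahead of it and the grasp point (between the pads) lies 155 mm ahead of it (arm.hold_point_z is the distance from the TCP to the grasp point, in m); x points along the fingers, z is the direction in which the jaws open and shut, and the axes are right-handed (so a half turn about x gives the same grasp; the last joint's range is limited). The gripper opens to 85 mm and grips with 20 to 120 N. Pads are 22 mm wide; open, the fingers measure 114 mm over their backs; the gripper's body (76 mm by 85 mm) begins 54 mm behind the grasp point. The pads swing forward as they close: fully open they stand 13 mm farther back than shut.
Start: joints at [-1.383, 0.286, 1.577, -0, 1.279, -0.15], TCP at [0.224, -0.637, 0.405] pointing down, gripper open.
Joint ranges: [-2.77, 2.77], [-0.9, 2.22], [0.21, 2.48], [-1.53, 4.67], [0.24, 2.81], [-2.84, 2.84]. Speed limits (rad/s): [2.79, 2.79, 3.14, 3.14, 3.14, 3.14].

INTERFACE

Orientations are given as a rotation vector (axis times angle).
In Python, from rig import arm gives the robot as it stands. Calls block until the motion is done:
- arm.move_pose(position, orientation): joint-space move of the TCP to a pose.
- arm.move_l(position, rot=None, rate=0.15): straight line of the TCP; rot=None keeps the orientation; rate is the mean speed in m/s.
- arm.move_joints(angles): joint-space move.
- arm.move_gripper(opening): opening from 0.0 (shut) to 1.0 (fully open); the grip force is fixed at half the most; returns when the fingers have stopped.
- arm.pause(seconds).
- arm.ik(position, orientation): joint angles nearest the present ones, or None.
- arm.sense(): the state.
- arm.capture(name): name is "scene" or "side" or "wrist"; returns (picture, depth): 384x512x3 uint8, red, green, blue; 384x512 float32, m along the optical axis (not along the pixel's ray), 0 where there is no reading.
- arm.camera_params(name): a dict with "fovy" (degrees; the focal length in pixels is half the picture's height over the tangent of half this angle, whatever the lens; pixels are square), "cx", "cy" (the principal point, pixels), "D" ([k1, k2, p1, p2, k3] as OpenCV has them; the pictures are not rectified), "pose" (4x4, takes a point from camera to world coordinates). Camera axes: x right, y up, looking along -z (the intrinsics and any distortion apply to the point x, -y, -z); pixel columns grow to the right and rows downward; lengths in m; the calibration is good to about 2 mm. A picture is of the moment at which its call begins: read the wrist's pose just before it. camera_params takes no time and is no camera call; for the wrist camera it gives the pose at the moment of the call.
A pose or a line that the arm cannot do raises arm.IKError and nothing moves.
- arm.job_done(): hands the job in, once; it reports no verdict.
Trained networks look in the newest picture that a camera, given by its name, has taken for a name from the list of things; names that differ only in an ending like _2 or _b are one class to them, and where a whole thing is asked for, a point or a joint stands for the part that bears it (a point fixed in the world has none). Each returns a list of dicts, best first, with "p" (0 to 1); they miss things now and then, are a little off and sometimes report something else, mostly with a low value. They report only what shows in the picture. A call takes as long as a camera call.
- arm.recognise(camera, query): "centre" ([column, row] in pixels, amid what is visible of it).
- arm.cut_out(camera, query): "pixels" (384x512 bool, what is visible of it) and "centre" ([column, row] in pixels, amid what is visible of it).
The state is a dict: "time_s": time; "qpos": joint angles; "dq": joint speeds; "joint_efforts": joint torques, N m; "tool_pos": TCP position; "eef_rot": TCP orientation; "wrist_force": force on the tool from outside, world axes, zero at the start; "moment": the same for the moment, N m; "width": opening from 0.0 (shut) to 1.0 (fully open).
Only numpy, scipy, OpenCV 4.12 (cv2) and the standard library are available. Lean on these libraries where they do the work, as an engineer would, in place of code of your own. Each camera call takes 0.05 s, during which the arm holds its last target. There are 200 camera calls.

## Working session

There is one attempt and no reset: what is moved stays moved. The work goes in short steps, each a Python script; the robot and the scene stay as the last script left them, time stands still between calls to the robot, and variables do not carry over. Pictures are saved under pics/ and viewed, about 8 in all and at most 12, crops included, and the job is handed in when it is done.

```bash
ls; mkdir -p pics
cat > h.py <<'E'
import numpy as np, cv2
from rig import arm
from scipy.spatial.transform import Rotation as R
def K(c):
    f=192/np.tan(np.radians(c['fovy'])/2); return np.array([[f,0,c['cx']],[0,f,c['cy']],[0,0,1.]])
def world(c,px,d):
    px=np.asarray(px,float).reshape(-1,1,2)
    n=cv2.undistortPoints(px,K(c),np.array(c['D'],float)).reshape(-1,2)
    d=np.asarray(d).reshape(-1)
    P=np.c_[n[:,0]*d,-n[:,1]*d,-d]
    T=np.array(c['pose']); return P@T[:3,:3].T+T[:3,3]
def cloud(cam,d,mask):
    v,u=np.nonzero(mask&(d>0)); return world(arm.camera_params(cam),np.c_[u,v],d[v,u])
def proj(c,P):
    T=np.array(c['pose']); q=(np.atleast_2d(P)-T[:3,3])@T[:3,:3]; q=q*[1,-1,-1]
    return cv2.projectPoints(q,np.zeros(3),np.zeros(3),K(c),np.array(c['D'],float))[0].reshape(-1,2)
E
python3 - <<'E'
from h import *
for cam in ["scene","side"]:
    im,d=arm.capture(cam); cv2.imwrite(f"pics/{cam}0.png",im[:,:,::-1]); np.save(f"pics/{cam}_d0",d)
    c=arm.camera_params(cam); print(cam,np.round(c['pose'],3).tolist(),c['fovy'])
    for q in ["stand","bottle","tray_center","mat","mallet_grip","mallet_head","cylinder","jar","amber","beaker","vial1","vial2","bar1_center"]:
        for r in arm.cut_out(cam,q)[:2]:
            P=cloud(cam,d,r["pixels"])
            print(q,round(r["p"],2),np.round(r["centre"]),len(P), np.round(np.percentile(P,[2,50,98],axis=0),3).tolist() if len(P) else "")
print(arm.sense())
E
```

```text
pics
scene [[0.345, -0.667, 0.66, 1.41], [0.938, 0.254, -0.234, -0.296], [-0.012, 0.7, 0.714, 1.014], [0.0, 0.0, 0.0, 1.0]] 53.20787911267417
stand 0.8 [282. 222.] 2893 [[0.588, 0.015, 0.011], [0.723, 0.071, 0.018], [0.806, 0.134, 0.389]]
bottle 0.66 [281. 187.] 740 [[0.429, 0.042, -0.001], [0.662, 0.074, 0.169], [0.741, 0.18, 0.191]]
bottle 0.45 [351. 188.] 467 [[0.617, 0.316, 0.005], [0.656, 0.343, 0.058], [0.681, 0.379, 0.086]]
tray_center 0.92 [313. 164.] 399 [[0.384, 0.267, -0.001], [0.447, 0.318, 0.014], [0.535, 0.361, 0.037]]
mat 0.59 [143. 209.] 1062 [[0.293, -0.436, -0.001], [0.442, -0.351, 0.004], [0.524, -0.266, 0.008]]
mat 0.59 [285. 192.] 665 [[0.544, 0.042, 0.003], [0.664, 0.072, 0.17], [0.741, 0.131, 0.191]]
mallet_head 0.93 [140. 202.] 452 [[0.352, -0.418, 0.003], [0.413, -0.354, 0.033], [0.479, -0.288, 0.042]]
cylinder 0.82 [322. 203.] 1000 [[0.701, 0.162, 0.006], [0.731, 0.186, 0.132], [0.755, 0.225, 0.281]]
jar 0.54 [249. 235.] 322 [[0.674, -0.073, 0.009], [0.707, -0.051, 0.054], [0.719, -0.026, 0.065]]
amber 0.64 [278. 189.] 659 [[0.532, 0.042, 0.108], [0.663, 0.0
[... 2400 characters left out ...]
65, 0.005], [0.707, 0.207, 0.132], [0.753, 0.231, 0.281]]
{'time_s': 1.4, 'qpos': array([-1.38301323e+00,  2.86306408e-01,  1.57672658e+00,  2.85631960e-06,
        1.27857472e+00, -1.49998203e-01]), 'dq': array([-0.00159699,  0.00156415, -0.00205165,  0.00172679,  0.00192461,
       -0.00129346]), 'joint_efforts': array([ 1.96614319e-04, -4.05955267e+01, -2.92928964e+01, -1.60209643e-04,
        6.06510639e-04, -4.24950827e-06]), 'tool_pos': array([ 0.22371747, -0.63683049,  0.40470617]), 'eef_rot': array([ 0.95688401,  1.35028389, -0.95686346]), 'wrist_force': array([0.23600929, 0.14746802, 0.14482843]), 'moment': array([-0.00077593,  0.03094794, -0.03294045]), 'width': 0.9979468276236191}
```

```bash
python3 -c "
import cv2,numpy as np
a=cv2.imread('pics/scene0.png')[100:340,60:460];b=cv2.imread('pics/side0.png')[80:384,60:460]
a=cv2.resize(a,None,fx=2,fy=2);b=cv2.resize(b,(790,600));cv2.imwrite('pics/a.png',a);cv2.imwrite('pics/b.png',b)"
```

```text
(no output)
```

View pics/a.png

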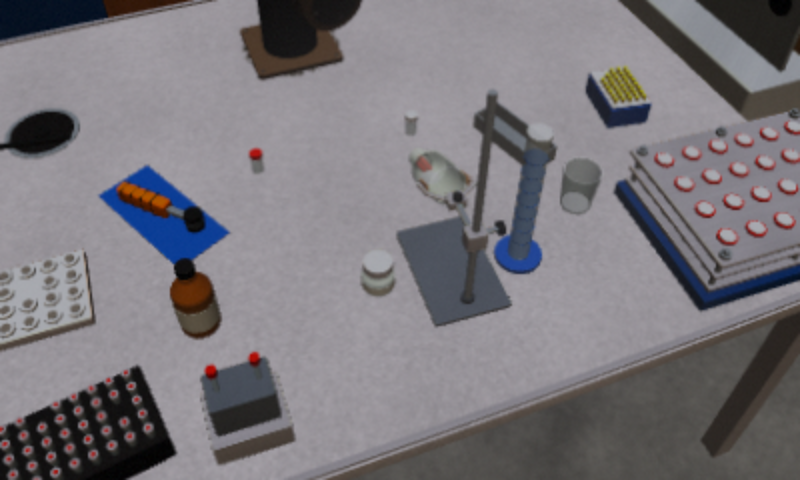

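View pics/b.png

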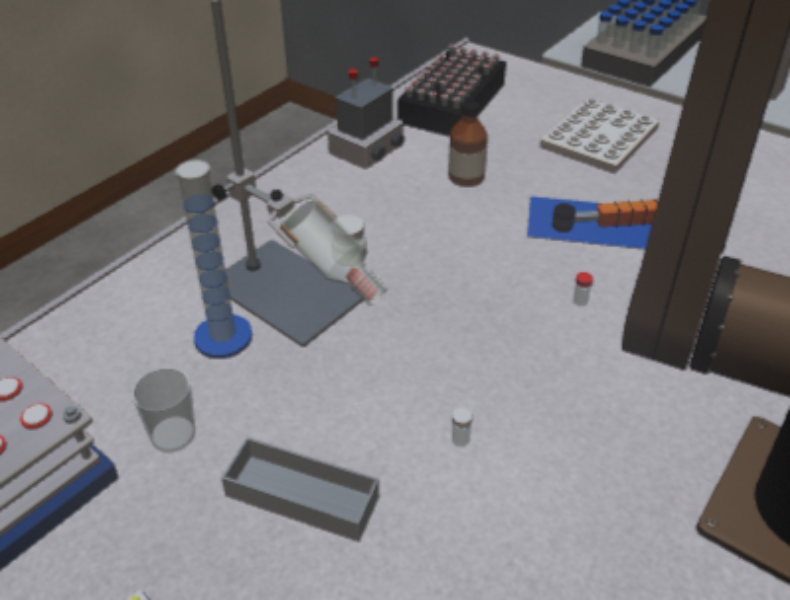

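The scene view shows the mat with the mallet at left (crop px ~160,210), the stand at (455,260) and the tray behind the rod. In the side view the tray is free at (300,490), the mouth at (375,290) and the bars are visible in the neck. Next I'll fit the poses.

```bash
cat > fit.py <<'E'
from h import *
def load(cam): return cv2.imread(f"pics/{cam}0.png")[:,:,::-1].astype(int),np.load(f"pics/{cam}_d0.npy")
allp=[];col=[]
for cam in ["scene","side"]:
    im,d=load(cam); m=(d>0); v,u=np.nonzero(m); P=world(arm.camera_params(cam),np.c_[u,v],d[m]); allp.append(P); col.append(im[m])
def rect(P,n):
    r=cv2.minAreaRect((P[:,:2]*1000).astype(np.float32)); print(n,len(P),np.round(r[0],1),np.round(r[1],1),round(r[2],1),"zmed",round(np.median(P[:,2]),4))
def box(P,a,b): return np.all((P>a)&(P<b),axis=1)
for i,cam in enumerate(["scene","side"]):
    P,c=allp[i],col[i]; print(cam)
    dark=c.max(1)<120
    k=box(P,[.5,-.05,.012],[.85,.2,.022])&dark; rect(P[k],"plate")
    k=box(P,[.6,0,.22],[.85,.15,.45]); k&=np.hypot(P[:,0]-.75,P[:,1]-.06)<.06; print("rod",np.round(np.median(P[k],0),4),k.sum(),P[k][:,2].max())
    k=box(P,[.36,.24,.006],[.6,.4,.045]); rect(P[k],"tray"); 
    k=box(P,[.36,.24,.028],[.6,.4,.045]); rect(P[k],"traytop")
    b=(c[:,2]>c[:,0]+60)&box(P,[.25,-.5,-.01],[.6,-.2,.02]); rect(P[b],"mat")
    o=(c[:,0]>c[:,2]+70)&box(P,[.25,-.5,0.00],[.6,-.2,.06]); rect(P[o],"grip"); print(np.round(np.median(P[o],0),4))
    h=(c.max(1)<60)&box(P,[.25,-.5,0.015],[.6,-.2,.06]); rect(P[h],"head")
    rb=(c[:,0]>c[:,1]+25)&box(P,[.45,.0,0.05],[.7,.2,.2]); print("bars",rb.sum(),np.round(np.median(P[rb],0),4) if rb.sum() else '')
    k=box(P,[.5,.03,.09],[.74,.15,.21]); Q=P[k]; 
    for z in np.arange(.09,.21,.02):
        q=Q[(Q[:,2]>z)&(Q[:,2]<z+.02)]; 
        if len(q)>5: print(" bottle z",round(z,2),len(q),np.round(np.percentile(q[:,:2],[5,50,95],axis=0),3).tolist())
E
python3 fit.py
```

```text
scene
plate 1638 [714.2  73.3] [228.6 205.8] 34.6 zmed 0.0162
rod [0.7834 0.0706 0.3414] 298 0.43627071293869424
tray 300 [462.2 315.4] [170.1  69.3] 17.5 zmed 0.0233
traytop 101 [462.6 316.2] [168.3  66.1] 18.2 zmed 0.0335
mat 1102 [ 409.5 -356. ] [254.2 111.4] 26.0 zmed 0.0036
grip 182 [ 386.3 -377.3] [105.3  27. ] 42.1 zmed 0.0365
[ 0.3921 -0.3764  0.0365]
head 114 [ 448. -423.] [165.6 233. ] 24.9 zmed 0.0336
bars 36 [0.6181 0.0614 0.1682]
 bottle z 0.11 29 [[0.526, 0.053], [0.541, 0.077], [0.59, 0.091]]
 bottle z 0.13 34 [[0.568, 0.05], [0.601, 0.053], [0.68, 0.069]]
 bottle z 0.15 265 [[0.586, 0.044], [0.67, 0.07], [0.721, 0.108]]
 bottle z 0.17 305 [[0.615, 0.05], [0.665, 0.074], [0.714, 0.104]]
 bottle z 0.19 24 [[0.649, 0.067], [0.658, 0.079], [0.662, 0.09]]
side
plate 1910 [704.3  76.3] [211.  212.1] 30.9 zmed 0.0157
rod [0.7769 0.0786 0.3387] 381 0.43566991235583974
tray 1405 [464.9 320.5] [166.7  64. ] 16.6 zmed 0.0236
traytop 516 [464.9 320.2] [166.6  63.6] 16.8 zmed 0.0335
mat 745 [ 436.7 -339.9] [192.6 117. ] 24.3 zmed 0.0027
grip 135 [ 386.9 -369.7] [92.1 27.3] 40.7 zmed 0.0364
[ 0.3886 -0.3659  0.0364]
head 104 [ 461.8 -295.2] [31.5 32.6] 11.0 zmed 0.0335
bars 77 [0.5508 0.0989 0.1225]
 bottle z 0.09 45 [[0.529, 0.076], [0.537, 0.103], [0.562, 0.106]]
 bottle z 0.11 246 [[0.529, 0.08], [0.553, 0.1], [0.603, 0.115]]
 bottle z 0.13 263 [[0.564, 0.074], [0.58, 0.108], [0.632, 0.117]]
 bottle z 0.15 521 [[0.579, 0.061], [0.615, 0.1], [0.703, 0.12]]
 bottle z 0.17 441 [[0.614, 0.062], [0.647, 0.089], [0.708, 0.111]]
 bottle z 0.19 25 [[0.65, 0.072], [0.655, 0.084], [0.661, 0.092]]
```

```bash
cat > fit2.py <<'E'
from fit import *
print("----")
from scipy.optimize import minimize
from scipy.ndimage import binary_erosion
Q=[]
for i in (0,1):
    P,c=allp[i],col[i]
    k=box(P,[.5,-.05,.011],[.85,.2,.020])&(c.max(1)<105)&(c.max(1)-c.min(1)<25); Q.append(P[k]); rect(P[k],"pl")
Q=np.vstack(Q)[:,:2]
# grid of observed plate: maximise points in rect minus outside, using deck points as negatives
N=[]
for i in (0,1):
    P,c=allp[i],col[i]; k=box(P,[.5,-.1,-.008],[.9,.25,.006])&(c.max(1)>110); N.append(P[k])
N=np.vstack(N)[:,:2]
def loc(P,x,y,t):
    d=P-[x,y]; return np.c_[d@[np.cos(t),np.sin(t)],d@[-np.sin(t),np.cos(t)]]
def cost(p):
    f=lambda P:np.maximum(np.abs(loc(P,*p)[:,0]+.01)-.10,np.abs(loc(P,*p)[:,1])-.065)
    return np.mean(np.clip(f(Q),0,.01))+np.mean(np.clip(-f(N),0,.01))*len(N)/len(Q)
best=min((minimize(cost,[.72,.074,t],method="Nelder-Mead",options=dict(xatol=1e-5,fatol=1e-8)) for t in np.radians(np.arange(-20,21,5))),key=lambda r:r.fun)
x,y,t=best.x; print("stand",x,y,np.degrees(t),best.fun)
f=lambda a,b:np.round([x+a*np.cos(t)-b*np.sin(t),y+a*np.sin(t)+b*np.cos(t)],4)
print("rod",f(.06,0),"mouth",f(-.19,0),"belly",f(-.19+.095*np.cos(np.radians(25))-.032*np.sin(np.radians(25)),0))
E
python3 fit2.py | sed -n '/----/,$p'
```

```text
----
pl 1589 [710.4  46.7] [187.3 200.9] 86.4 zmed 0.016
pl 160 [691.3  89.3] [206.4 184.8] 38.1 zmed 0.0138
stand 0.7209748579004216 0.07661115416411207 -3.102003900837725 0.0003488238963287593
rod [0.7809 0.0734] mouth [0.5313 0.0869] belly [0.6037 0.083 ]
```

```bash
cat >> h.py <<'E'
def ori(a,prefer=None):
    """tool down, jaws opening along world angle a (deg); picks the half turn with the smaller last joint"""
    x=np.array([0,0,-1.]);z=np.array([np.cos(np.radians(a)),np.sin(np.radians(a)),0]);return R.from_matrix(np.c_[x,np.cross(z,x),z]).as_rotvec()
def best(p,a):
    c=[(abs(q[5]),o) for o in (ori(a),ori(a+180)) if (q:=arm.ik(p,o)) is not None]
    return min(c,key=lambda k:k[0])[1]
def tcp(x,y,z): return [x,y,z+arm.hold_point_z]
SX,SY,ST=.721,.0766,np.radians(-3.1)
def st(a,b=0): return SX+a*np.cos(ST)-b*np.sin(ST),SY+a*np.sin(ST)+b*np.cos(ST)
def snap(name):
    c=arm.camera_params("wrist"); im,d=arm.capture("wrist"); cv2.imwrite(f"pics/{name}.png",cv2.resize(im[:,:,::-1],None,fx=1.5,fy=1.5)); return c,im,d
def F(): s=arm.sense(); print("t",round(s["time_s"],2),"tcp",np.round(s["tool_pos"],4),"F",np.round(s["wrist_force"],1),"w",round(s["width"],3))
E
python3 - <<'E'
from h import *
ty=16.8; g=np.array([.4645,.319])-.05*np.array([np.cos(np.radians(ty)),np.sin(np.radians(ty))])
o=best(tcp(*g,.15),ty+90)
o2s=[ori(-3.1+90),ori(-3.1+270)]
o2=min(o2s,key=lambda k:(R.from_rotvec(o).inv()*R.from_rotvec(k)).magnitude())
for p,r in [((*g,.15),o),((*g,.024),o),((*st(-.267),.04),o2),((*st(-.267),.2),o2)]:
    q=arm.ik(tcp(*p),r); print(p,None if q is None else np.round(q,2))
arm.move_pose([.10,-.5,.45],best([.10,-.5,.45],0)); F()
arm.move_pose(tcp(*g,.295),o); F()
arm.move_l(tcp(*g,.12),rate=.25)
c,im,d=snap("w_tray")
m=cloud("wrist",d,np.ones(d.shape,bool)); k=(m[:,2]>.026)&(m[:,2]<.045)&(np.hypot(m[:,0]-.4645,m[:,1]-.319)<.12)
print(cv2.minAreaRect((m[k][:,:2]*1000).astype(np.float32)))
E
```

```text
(np.float64(0.41663402512339665), np.float64(0.30454841015277645), 0.15) [ 0.43  0.04  2.05 -0.    1.05 -1.43]
(np.float64(0.41663402512339665), np.float64(0.30454841015277645), 0.024) [ 0.43  0.25  2.09 -0.    0.8  -1.43]
(np.float64(0.4543907090229014), np.float64(0.091039043066935), 0.04) [-0.02  0.12  2.21 -0.    0.81 -1.54]
(np.float64(0.4543907090229014), np.float64(0.091039043066935), 0.2) [-0.02 -0.15  2.13 -0.    1.16 -1.54]
t 2.92 tcp [ 0.1001 -0.5001  0.45  ] F [-0.1  0.  -0.7] w 0.998
t 5.95 tcp [0.417  0.3042 0.4497] F [ 0.2 -0.7  0.3] w 0.999
((464.4178161621094, 319.760009765625), (163.2425079345703, 60.617061614990234), 16.630964279174805)
```

Run:
```python
from h import *
s=arm.sense(); o=s["eef_rot"]
o2=min([ori(-3.1+90),ori(-3.1+270)],key=lambda k:(R.from_rotvec(o).inv()*R.from_rotvec(k)).magnitude())
x,y=s["tool_pos"][:2]
arm.move_l(tcp(x,y,.024),rate=.12); F()
arm.move_gripper(0); F()
arm.move_l(tcp(x,y,.042),rate=.1); F()
arm.move_l(tcp(*st(-.267),.042),o2,rate=.15); F()
arm.move_l(tcp(*st(-.267),.0245),rate=.05); F()
arm.move_gripper(1.0)
arm.move_l(tcp(*st(-.267),.20),rate=.2); F()
im,d=arm.capture("side"); cv2.imwrite("pics/side1.png",cv2.resize(im[120:350,140:400,::-1],None,fx=2.5,fy=2.5))
m=cloud("side",d,np.ones(d.shape,bool)); k=(m[:,2]>.026)&(m[:,2]<.045)&(np.hypot(m[:,0]-.504,m[:,1]-.088)<.1)
print(cv2.minAreaRect((m[k][:,:2]*1000).astype(np.float32)),np.median(m[k][:,2]))
```

```text
t 7.8 tcp [0.418  0.3051 0.1795] F [-0.8  0.4  0.6] w 1.002
t 8.16 tcp [0.4182 0.3052 0.1799] F [-0.1 -1.1  4.8] w 0.689
t 8.49 tcp [0.4176 0.3049 0.197 ] F [ 0.2 -0.2 -1.5] w 0.69
t 10.09 tcp [0.4542 0.0915 0.1966] F [ 0.1 -1.5 -0.3] w 0.695
t 10.59 tcp [0.4548 0.0914 0.1799] F [-5.4  0.5 10.6] w 0.693
t 12.0 tcp [0.4539 0.091  0.3533] F [-0.  -0.1 -0.7] w 1.0
((502.9651184082031, 89.40141296386719), (63.966644287109375, 167.89402770996094), 87.42411804199219) 0.03240450893477542
```

View pics/side1.png

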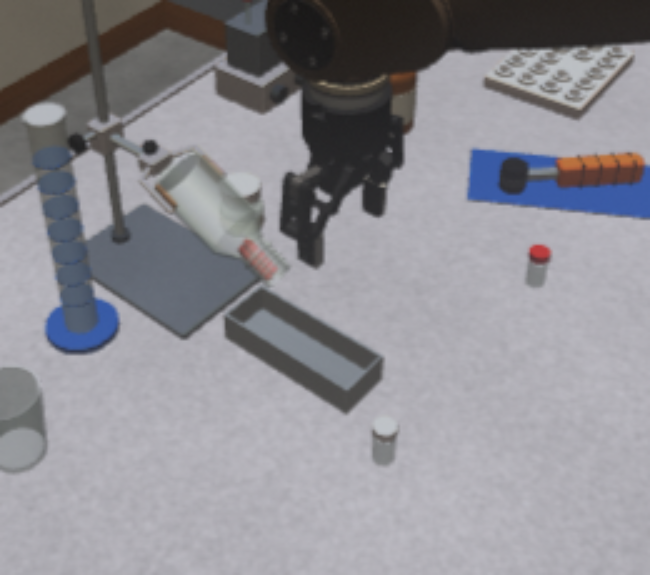

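The tray stands under the mouth (crop px ~305,350) and the bars are still in the neck. Now the mallet, with a close look from the wrist camera.

Run:
```python
from h import *
u=lambda t:np.array([np.cos(np.radians(t)),np.sin(np.radians(t))])
g=np.array([.387,-.373])+.04*u(43)
arm.move_l(tcp(*st(-.267),.29),rate=.3)
p=tcp(*g,.20); o=best(p,43+90); print(np.round(arm.ik(p,o),2))
arm.move_pose(p,o); F()
c,im,d=snap("w_mal")
v,w=np.nonzero(d>0); P=world(c,np.c_[w,v],d[v,w]); C=im[v,w].astype(int)
near=np.hypot(P[:,0]-.42,P[:,1]+.35)<.2
def rect(k,n):
    r=cv2.minAreaRect((P[k][:,:2]*1000).astype(np.float32)); print(n,k.sum(),np.round(r[0],1),np.round(r[1],1),round(r[2],1),np.round(np.percentile(P[k][:,2],[5,50,95]),4))
rect(near&(C[:,0]>C[:,2]+60)&(P[:,2]>.02)&(P[:,2]<.06),"grip")
rect(near&(C.max(1)<70)&(P[:,2]>.032)&(P[:,2]<.06),"head")
rect(near&(C[:,2]>C[:,0]+60)&(P[:,2]<.015),"mat")
```

```text
[-0.88  0.04  1.95  0.    1.15 -0.06]
t 14.14 tcp [ 0.4165 -0.3451  0.3543] F [-0.8  0.5  0.3] w 1.001
grip 2809 [ 388.6 -289.4] [263.9  87.8] 87.3 [0.0348 0.0383 0.0472]
head 1286 [ 414.3 -291.2] [249.6 131.8] 87.2 [0.0378 0.0399 0.0415]
mat 18946 [ 410.  -354.7] [251.6 110.4] 26.6 [0.0028 0.0041 0.0053]
```

View pics/w_mal.png

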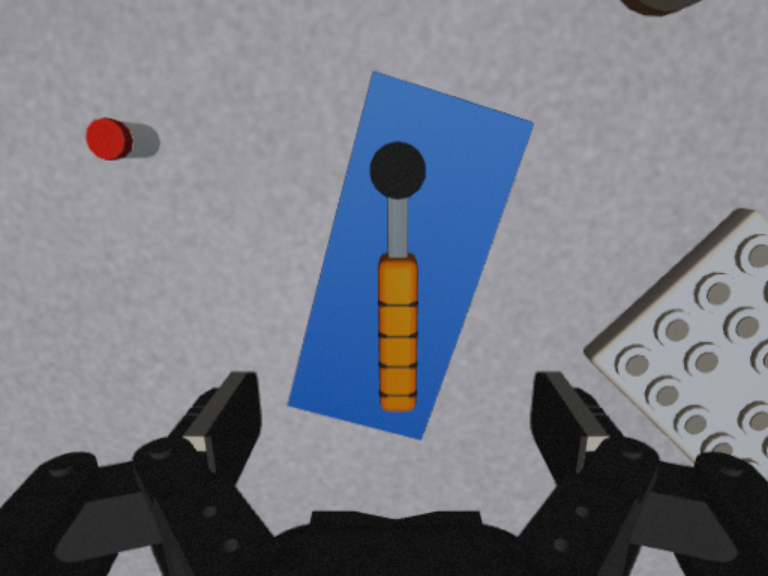

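The mallet is upright in the view (grip ends at rows 253 and 411, head at (398,170)), lying on the mat and aligned with the tool. I'll grasp it now.

Run:
```python
from h import *
c=arm.camera_params("wrist")
def ray(px,z):
    a=world(c,[px],[1.])[0]; o=np.array(c["pose"])[:3,3]; d=a-o; return (o+d*(z-o[2])/d[2])[:2]
head=ray([398/1.5,170/1.5],.039); f=ray([398/1.5,253/1.5],.030); b=ray([398/1.5,411/1.5],.030)
yaw=np.degrees(np.arctan2(*(head-b)[::-1])); u=(head-b)/np.linalg.norm(head-b)
gc=(head-.11*u); print("head",head,"front",f,"back",b,"yaw",yaw,"len",np.linalg.norm(f-b),"centre",gc,(f+b)/2)
g=gc+.04*u
o=arm.sense()["eef_rot"]; o=min([ori(yaw+90),ori(yaw-90)],key=lambda k:(R.from_rotvec(o).inv()*R.from_rotvec(k)).magnitude())
arm.move_l(tcp(*g,.025),o,rate=.2); F()
arm.move_gripper(0); F()
arm.move_l(tcp(*g,.10),rate=.15); F()
c,im,d=snap("w_held")
v,w=np.nonzero(d>0); P=world(c,np.c_[w,v],d[v,w]); C=im[v,w].astype(int)
k=(C.max(1)<60)&(np.hypot(P[:,0]-head[0],P[:,1]-head[1])<.03)&(P[:,2]>.05)
print("head top",np.round(np.median(P[k],0),4),np.round(np.percentile(P[k][:,2],[5,95]),4),k.sum(),"moved from",head)
np.save("g.npy",np.r_[gc,yaw])
```

```text
head [ 0.46446082 -0.30227431] front [ 0.42631576 -0.33811421] back [ 0.3420531  -0.41714169] yaw 43.17981542680436 len 0.1155228833160669 centre [ 0.38424775 -0.37754624] [ 0.38418443 -0.37762795]
t 15.22 tcp [ 0.414  -0.3506  0.1809] F [-0.9 -0.6  0.4] w 1.002
t 15.79 tcp [ 0.4136 -0.3505  0.1803] F [-0.5  0.3  2.3] w 0.293
t 16.44 tcp [ 0.413  -0.3497  0.2537] F [ 0.4 -0.4 -1.8] w 0.297
head top [ 0.4639 -0.3008  0.1132] [0.1121 0.1143] 6920 moved from [ 0.46446082 -0.30227431]
```

View pics/w_held.png

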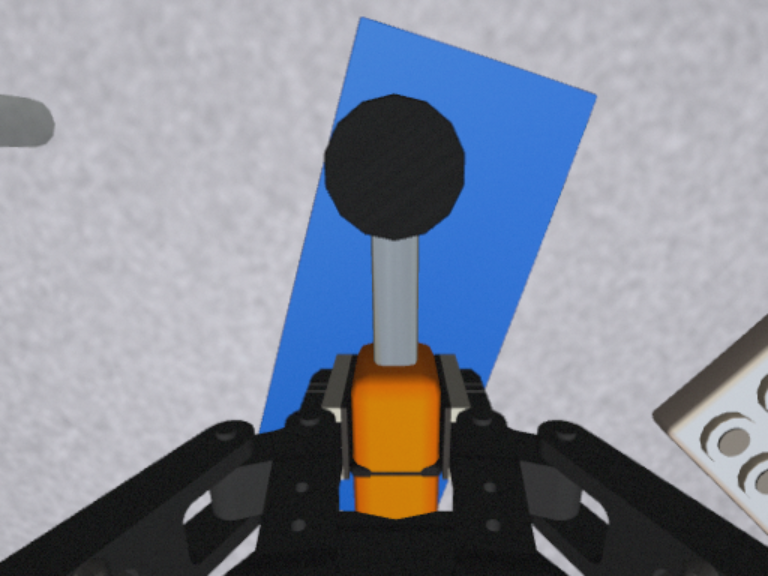

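Run:
```python
from h import *
s=arm.sense(); yaw=np.load("g.npy")[2]
o=(R.from_euler("z",-3.1-yaw,degrees=True)*R.from_rotvec(s["eef_rot"])).as_rotvec()
x,y=st(-.201)
print(np.round(arm.ik(tcp(x,y,.25),o),2))
arm.move_l(tcp(*(s["tool_pos"][:2]),.25),rate=.3)
arm.move_pose(tcp(x,y,.25),o); F()
arm.move_l(tcp(x,y,.205),rate=.12); arm.pause(.2); F()
z=.205; f0=arm.sense()["wrist_force"][2]
while z>.178:
    z-=.003; arm.move_l(tcp(x,y,z),rate=.06)
    f=arm.sense(); print(round(z,3),round(f["tool_pos"][2]-.155,4),round(f["wrist_force"][2]-f0,2))
    if f["wrist_force"][2]-f0>2.5: break
F()
im,d=arm.capture("side"); cv2.imwrite("pics/side2.png",cv2.resize(im[140:300,160:360,::-1],None,fx=3.5,fy=3.5))
arm.move_l(tcp(x,y,z+.03),rate=.1); F()
```

```text
[-0.03 -0.04  1.94  0.    1.25  1.6 ]
t 18.79 tcp [0.5204 0.0869 0.4038] F [ 0.4  0.4 -2.1] w 0.293
t 19.52 tcp [0.5207 0.0874 0.361 ] F [ 0.3  0.  -1.2] w 0.298
0.202 0.2016 0.02
0.199 0.1983 -0.02
0.196 0.1954 -1.08
0.193 0.1924 -0.36
0.19 0.1897 0.29
0.187 0.1869 1.88
0.184 0.184 3.12
t 21.27 tcp [0.5204 0.0875 0.339 ] F [-2.3 -0.6  1.9] w 0.293
t 21.77 tcp [0.5202 0.0875 0.3687] F [ 0.1  0.4 -2.4] w 0.293
```

View pics/side2.png

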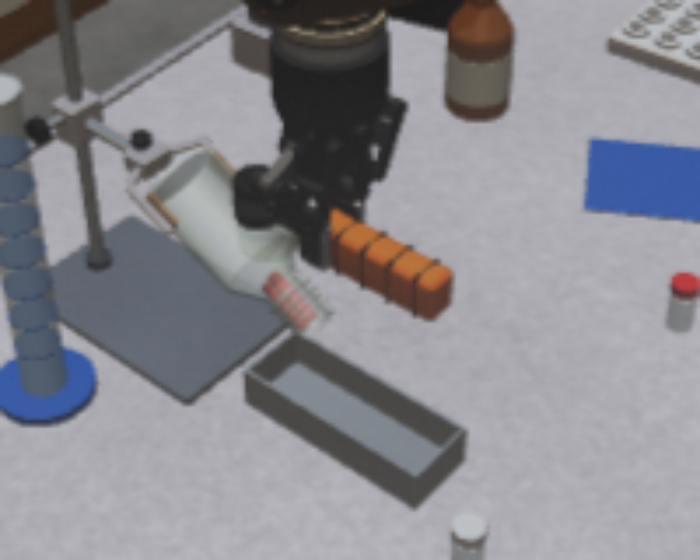

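The head rests on the belly at (260,190) in the crop, and first touch comes at grasp z ≈ 0.190. The bars are still in the neck. Start tapping.

```bash
cat > tap.py <<'E'
from h import *
import sys
n,zl,rate=int(sys.argv[1]),float(sys.argv[2]),float(sys.argv[3]); x,y=st(-.201)
for i in range(n):
    arm.move_l(tcp(x,y,.215),rate=.2)
    t=arm.sense()["time_s"]
    arm.move_l(tcp(x,y,zl),rate=rate); s=arm.sense()
    arm.move_l(tcp(x,y,.215),rate=.2); arm.pause(.35)
    im,d=arm.capture("side"); cc=im[180:300,200:330].astype(int); k=(cc[:,:,0]>cc[:,:,1]+25); v,u=np.nonzero(k)
    P=world(arm.camera_params("side"),np.c_[u+200,v+180],d[180:300,200:330][k])
    print(i,"dt",round(s["time_s"]-t,2),"z",round(s["tool_pos"][2]-.155,4),"F",np.round(s["wrist_force"],1),"red",k.sum(),"pctl",np.round(np.percentile(P,[5,50,95],axis=0),3).tolist() if len(P) else "")
F()
cv2.imwrite(f"pics/tap{arm.sense()['time_s']:.0f}.png",cv2.resize(im[140:300,160:360,::-1],None,fx=3.5,fy=3.5))
E
python3 tap.py 3 .181 .17
```

```text
0 dt 0.35 z 0.1805 F [-6.9 -0.2  3.5] red 623 pctl [[0.426, 0.083, 0.105], [0.474, 0.1, 0.221], [0.542, 0.106, 0.227]]
1 dt 0.35 z 0.1807 F [-6.9 -0.9  2.1] red 669 pctl [[0.426, 0.07, 0.009], [0.475, 0.098, 0.218], [0.513, 0.106, 0.226]]
2 dt 0.35 z 0.1808 F [-6.4  0.2  2.7] red 674 pctl [[0.426, 0.072, 0.009], [0.475, 0.098, 0.218], [0.513, 0.106, 0.226]]
t 25.72 tcp [0.5202 0.0875 0.3689] F [-0.   0.2 -2.3] w 0.296
```

View pics/tap26.png

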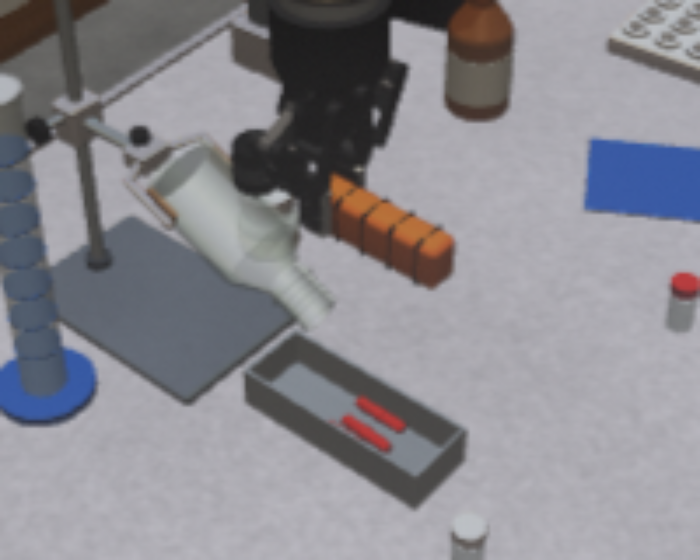

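Two bars are clearly in the tray (≈(380,413) and (365,432)), and the neck is empty. The third may be hidden behind the near wall. I'll check from other views before returning the mallet.

Run:
```python
from h import *
x,y=st(-.201)
arm.move_l(tcp(x,y,.27),rate=.25)
px,py=x-.03,y-.09
arm.move_l(tcp(px,py,.27),rate=.25); F()
c,im,d=snap("w_chk"); print(proj(c,np.array([[.503,.089,.01],[.46,.09,.01],[.5313,.0869,.1]])))
k=(im[:,:,0].astype(int)>im[:,:,1].astype(int)+50)&(d>0); P=cloud("wrist",d,k); k2=(P[:,2]<.05)&(P[:,2]>-.01); print(k2.sum(),np.round(np.percentile(P[k2],[2,50,98],axis=0),3))
sc,_=arm.capture("scene"); c2=arm.camera_params("scene"); u,v=proj(c2,[[.503,.089,.01]])[0].astype(int); print(u,v)
a=cv2.resize(sc[v-40:v+40,u-50:u+50,::-1],(400,320)); b=cv2.resize(im[:,:,::-1],(400,300)); cv2.imwrite("pics/chk.png",np.vstack([cv2.resize(a,(400,300)),b]))
```

```text
t 26.62 tcp [ 0.4899 -0.0029  0.4231] F [ 0.1  0.8 -1.5] w 0.295
[[190.76476874 156.28682875]
 [194.06300921 189.42490202]
 [167.745207   142.629141  ]]
1000 [[ 0.353 -0.172  0.009]
 [ 0.485  0.086  0.014]
 [ 0.515  0.106  0.049]]
265 190
```

View pics/chk.png

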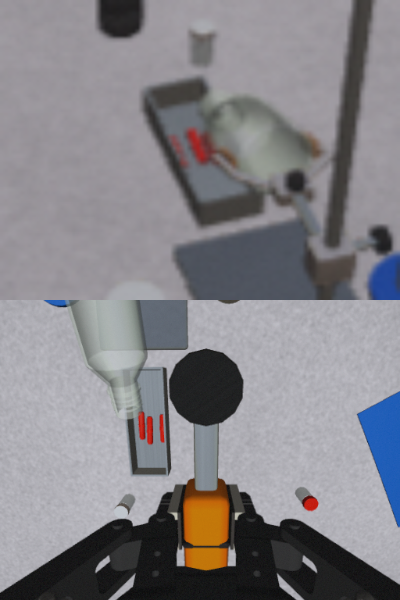

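Run:
```python
from h import *
im=cv2.imread("pics/w_chk.png"); c=im[60:360,150:400]; cv2.imwrite("pics/z.png",cv2.resize(c,(500,600),interpolation=cv2.INTER_CUBIC))
x,d=arm.capture("wrist"); c=arm.camera_params("wrist"); k=((x[:,:,0].astype(int)>x[:,:,1].astype(int)+50)&(d>0)).astype(np.uint8)
n,l,s,_=cv2.connectedComponentsWithStats(k)
for i in range(1,n):
    if s[i,4]>15:
        P=cloud("wrist",d,l==i); print(s[i],np.round(np.percentile(P,[3,50,97],axis=0),4).tolist(), np.round(x[l==i].mean(0)))
```

```text
[178 143   9  36 259] [[0.4787, 0.0749, 0.0091], [0.4993, 0.101, 0.013], [0.5294, 0.1063, 0.1079]] [175.  41.  34.]
[205 147   6  36 180] [[0.4715, 0.0628, 0.0112], [0.4929, 0.0695, 0.0134], [0.5136, 0.0731, 0.0345]] [184.  43.  35.]
[188 150   9  35 249] [[0.4702, 0.085, 0.0095], [0.4906, 0.0892, 0.0126], [0.5106, 0.0948, 0.0145]] [179.  34.  26.]
[ 234  241   60   74 3721] [[0.4779, -0.0122, 0.2753], [0.4934, -0.0011, 0.2816], [0.5046, 0.0102, 0.283]] [182. 103.  10.]
[388 251  20  20 299] [[0.3516, -0.1741, 0.0398], [0.364, -0.1627, 0.0473], [0.3736, -0.1534, 0.0488]] [172.  35.  25.]
[ 236  317   56   29 1412] [[0.4602, -0.011, 0.2786], [0.4673, 0.0003, 0.2815], [0.4745, 0.0116, 0.2827]] [189. 110.  10.]
```

View pics/z.png

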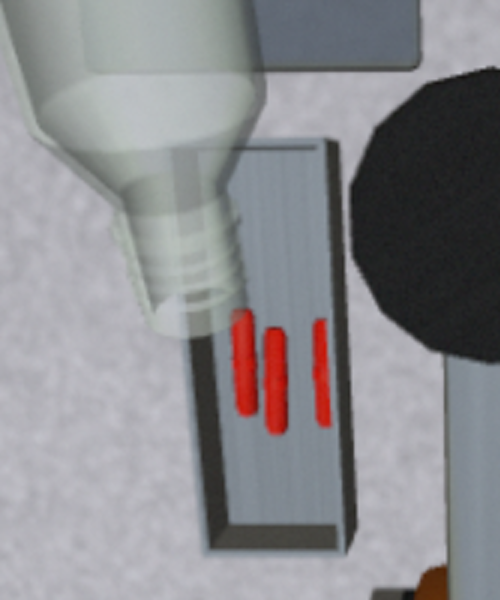

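The view shows three separate bars on the tray floor (tops at z ≈ 0.013) and an empty neck. Now I'll return the mallet, aligned with the mat.

Run:
```python
from h import *
s=arm.sense(); o=(R.from_euler("z",26.5+3.1,degrees=True)*R.from_rotvec(s["eef_rot"])).as_rotvec()
x,y=.4136,-.3532
arm.move_pose(tcp(x,y,.25),o); F()
arm.move_l(tcp(x,y,.06),rate=.25); arm.pause(.2); F()
for z in (.032,.029,.027,.0258):
    arm.move_l(tcp(x,y,z),rate=.08 if z<.03 else .1); f=arm.sense()["wrist_force"][2]; print(z,round(f,2))
    if f>3: break
arm.pause(.2); arm.move_gripper(1.0); arm.pause(.1); F()
arm.move_l(tcp(x,y,.22),rate=.2); F()
c,im,d=snap("w_end")
sd,_=arm.capture("side"); b=cv2.resize(sd[120:370,100:433,::-1],(400,300)); cv2.imwrite("pics/end.png",np.vstack([cv2.resize(im[:,:,::-1],(400,300)),b]))
k=((im[:,:,0].astype(int)>im[:,:,2]+50)&(im[:,:,1]>60)&(d>0)); P=cloud("wrist",d,k); print(np.round(np.percentile(P,[2,50,98],axis=0),4))
```

```text
t 28.12 tcp [ 0.4141 -0.3525  0.4047] F [-0.1 -0.4 -2. ] w 0.293
t 29.23 tcp [ 0.4142 -0.3538  0.2167] F [ 0.4  0.4 -2.2] w 0.294
0.032 -1.41
0.029 -0.51
0.027 -1.46
0.0258 4.42
t 31.32 tcp [ 0.4136 -0.3532  0.1805] F [-0.8 -0.  -0.4] w 1.001
t 32.45 tcp [ 0.4133 -0.3529  0.3731] F [ 0.8 -0.2 -0.5] w 1.002
[[ 0.3327 -0.3969  0.0351]
 [ 0.3822 -0.368   0.0379]
 [ 0.4254 -0.3407  0.0397]]
```

View pics/end.png

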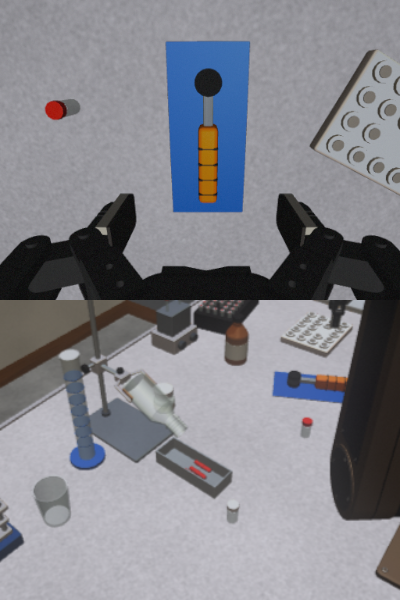

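The mallet lies flat and centred on the mat, the tray with the bars is under the mouth, and the other things are where they were. Handing in.

```bash
python3 -c "
from h import *
F(); arm.job_done()"
```

```text
t 32.55 tcp [ 0.4133 -0.3529  0.3728] F [ 0.2 -0.1 -0.4] w 1.005
the job is handed in; nothing more can be done
```

The job is done and handed in at 32.6 s on the robot's clock. I stood the tray under the bottle's mouth, then freed all three bars with three light taps of the mallet. The mallet is back flat and centred on its mat, turned to line up with the mat's long side.

- **Bars:** the wrist view showed three separate bars on the tray floor, tops about 13 mm above the deck, and the neck empty. The side camera shows only two; its near tray wall seems to hide the third.
- **Taps:** each went about 10 mm past first touch, at an estimated 0.1 to 0.2 m/s. I first found the touch point by a slow press of about 3 N. The wrist force was about 7 N or less at the bottom of each tap; I could not sample the peak during the blow.
- **Other things:** in the last pictures those in view stood where they had been, and nothing showed the arm or gripper touching bottle or stand. I judged this by eye and did not measure each one again.

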